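Slide a cast into the scanner by its locked stage and start the scan

ROBOT

A 6-joint arm with a two-finger parallel gripper is mounted at the origin on a cart in front of the work surface, level with it; the furniture and walls round the work are solid. World frame = base frame: x ahead of the robot, y to its left, z up, the work surface at z = 0. Lengths are in mm, angles in rad, forces in N, time in s.
With the tool pointing down it reaches from about 275 to 1000 mm from the base axis. Payload 8.4 kg.
Tool frame: the origin (TCP) lies at the very end of the fingers, on their centre line; the grasp point (between the pads) lies 19 mm behind it (r.pinch_z is the distance from the TCP to the grasp point, in mm); z points along the fingers, y is the direction in which the jaws open and shut (so a half turn about z gives the same grasp; the last joint's range is limited). The gripper opens to 85 mm and grips with 20 to 120 N. Pads are 22 mm wide; open, the fingers measure 114 mm over their backs; the gripper's body (76 mm by 85 mm) begins 54 mm behind the grasp point. The pads swing forward as they close: fully open they stand 13 mm farther back than shut.
Start: joints at [-1.264, 0.353, 1.633, -0, 1.155, -0.002], TCP at [189.946, -595.44, 231.281] pointing down, gripper open.
Joint ranges: [-2.63, 2.63], [-0.92, 2.1], [0.06, 2.66], [-1.3, 4.44], [0, 2.69], [-3.02, 3.02]. Speed limits (rad/s): [2.22, 2.22, 2.79, 3.14, 3.14, 3.14].

INTERFACE

Orientations are given as [roll, pitch, yaw] about the fixed x, y, z axes, in that order (R = Rz(yaw) Ry(pitch) Rx(roll)).
In Python, from rig import r, optics gives the robot as it stands.
- The arm moves only by the shell command python3 -m creep 'ROWS' [FORCE]. ROWS is JSON, a list of rows, each an object with "dp": the shift along the tool's x, y, z in mm, a list of three; "angular": the turn, a rotation vector about the tool's x, y, z in rad, a list of three; "fingers": the finger opening in mm, from 0 to 85.4. In form: [{"dp": [dx, dy, dz], "angular": [wx, wy, wz], "fingers": fingers}, ...]. A call has 1 to 5 rows; each row is the pose to reach, as a shift and turn from the pose commanded when the call began, along the tool's axes at that moment; what a row does not reach only later rows make up. A row lasts 1/12 s, in which the tool goes at most 41.7 mm and 7.16 degrees, less where a joint would pass 70% of its speed; a pose out of reach is approached as far as the arm can. A call with a gripper value outside its range is refused whole. The fingers move at their own pace and stop on an object; FORCE is the grip in N (left out, the last holds). Time passes only in rows, so rows that repeat a pose let the fingers close. It gives the time, the measured TCP pose, the force and the opening at its end, in the units of the state.
- r.sense(): the state, without advancing time (a new reading comes with each control period).
- optics.grab_frame(name): name is "scene" or "top"; returns the picture (420x560x3 uint8, blue, green, red); there is no depth.
- optics.camera_params(name): a dict with "fx", "fy", "cx", "cy" (pixels), "eye" and "rotation" of the camera in the world. Camera axes: x right, y up, looking along -z (the intrinsics and any distortion apply to the point x, -y, -z); pixel columns grow to the right and rows downward; lengths in mm; the calibration is good to about 2 mm. A picture is of the moment at which its call begins. camera_params takes no time and is no camera call.
- r.sign_off(): hands the job in, once; it reports no verdict.
The state is a dict: "clock": time; "qpos": joint angles; "qvel": joint speeds; "joint_efforts": joint torques, N m; "eef_pos": TCP position; "tcp_rot": TCP orientation; "contact_force": force on the tool from outside, world axes, zero at the start; "wrist_torque": the same for the moment, N m; "opening": opening from 0.0 (shut) to 1.0 (fully open).
Only numpy, scipy, OpenCV 4.12 (cv2) and the standard library are available. Lean on these libraries where they do the work, as an engineer would, in place of code of your own. Each camera call takes 0.05 s, during which the arm holds its last target.

TASK

With a fingertip press the square ribbed release button on the scanner's slide-in stage, and keep it held down while you push the stage, with the stone cast riding in its tray, along the rails to the end stops under the scan head; there let the button come up so that the stage is locked. Then press the round start key on the front of the scanner's base and come away. Lift nothing, keep the cast flat in its tray and leave the other things on the bench where they are.

Things in the scene. Friction and masses are not known exactly. Their poses are not given: they have to be found in the camera images.
- scanner: Open-frame white desktop scanner, fixed to the bench: base 410 x 142 mm (its nearest 40 mm only 88 mm wide) with two steel rails, and at its far end a column with an overhanging scan head (128 mm wide, underside 195 mm, top 282 mm above the bench). Origin on the bench under the middle of the base; x along the rails, away from the robot, z up. A notched steel lock rail, 51 mm high, runs 53 mm right of the centre line.
- button_top (a point): Top centre of the ribbed grey release button, 32 mm along the rails by 28 mm wide, on the robot's end of the stage; it is 11 mm proud of its housing, rides with the stage and sinks with the button. x points along the rails in the sliding direction, z up. A 48 mm wide upright push fence stands on the stage: its near face 24 mm ahead (+x) of this point, its top 14 mm above the unpressed button. The scan head begins 97 mm beyond the button's final place.
- release_button (a joint): Depth of the release button: 0 up, 0.008 m fully down. Spring 2.5 N at the top, 6 N at the bottom; it comes up by itself. Up, its tooth sits in a notch of the rail and the stage is locked; from 0.0045 m down the stage slides. Notches lie every 11 mm, so it locks again wherever it is let up at one.
- carriage (a joint): Travel of the stage along its rails, +x of button_top: 0 at the start (robot's end), 0.110 m at the end stops. About 1.5 N of friction plus light damping when unlocked. Its last notch takes the tooth from 0.1075 m on.
- cast_seat (a point): Centre of the tray floor on the stage, 130 mm ahead (+x) of the release button, 50 mm above the bench; the tray is 60 x 74 mm inside with a 5 mm rim.
- key_top (a point): Top centre of the round start key, 18 mm across, about 39 mm above the bench in the flat console at the near end of the scanner's base, 46 mm nearer the robot than the release button is at the start; it sinks with the key. Axes as button_top.
- start_key (a joint): Depth of the start key: 0 up, 0.004 m fully down; spring 1.4 N at the top, 4 N at the bottom; it comes up by itself.
- loaded_cast_mid (a point): Middle of the base (8 mm above its underside) of the yellow stone jaw cast, 51 x 66 x 31 mm, lying loose in the tray of the stage. Not to be lifted or tipped.
- waiting_cast_a_mid (a point): A second yellow jaw cast of the same size, on the bench beside the scanner's right side; stays there.
- waiting_cast_b_mid (a point): A white jaw cast of the same size, on the bench beside the scanner's right side; stays there.
- dropper_mid (a point): Dropper bottle with pointed cap, 33 mm across, 80 mm tall, on the bench to the left of the scanner (point 25 mm above its foot); stays there.
- polish_jar_mid (a point): Low wide screw-top jar, 65 mm across, 46 mm tall, on the bench to the left of the scanner; stays there.
- vial_mid (a point): Clear tube on an orange cap, 20 mm across, 55 mm tall, standing on the bench to the left of the scanner (point 27 mm up); stays there.
There are look-alikes about, which are no part of the job. What is shaped like the part that bears loaded_cast_mid but blue or orange is not meant.

How it is judged:
By the outcome, as a careful person would: the job done as asked, in the order asked, and still so for the second after the job is handed in, with the robot touching nothing.
It also fails if it takes over 48 s, if anything falls off the work surface, if the arm or the gripper's body presses on something with over 40 N, if the wrist force passes 120 N, or if a joint passes its speed limit or range.

## Working session

There is one attempt and no reset: what is moved stays moved. The work goes in short steps, Python scripts to look and compute and a shell command to move; the robot and the scene stay as the last step left them, time stands still between calls to the robot, and variables do not carry over. Pictures are saved under pics/ and viewed, and the job is handed in when it is done.

```bash
ls; mkdir -p pics; python3 - <<'E'
from rig import r, optics
import cv2
for n in("scene","top"):
    cv2.imwrite(f"pics/{n}0.png",optics.grab_frame(n)); print(n,optics.camera_params(n))
print(r.sense())
E
```

```text
pics
scene {'fx': 431.4552109918167, 'fy': 431.4552109918167, 'cx': 278.29851949625623, 'cy': 207.74182736408397, 'eye': array([941.19651255,  83.40006169, 787.81365713]), 'rotation': array([0.59810418, 0.00410514, 2.31258924])}
top {'fx': 493.6025940052766, 'fy': 493.6025940052766, 'cx': 273.6650052513147, 'cy': 214.01146053449173, 'eye': array([ 527.41249215, -252.47820014, 1149.86419932]), 'rotation': array([ 0.04961267,  0.01054852, -1.59404198])}
{'clock': 0.1, 'qpos': array([-1.26439567e+00,  3.53592018e-01,  1.63405283e+00,  1.55804272e-05,
        1.15518434e+00, -2.38502251e-03]), 'qvel': array([ 0.00132592, -0.00177939, -0.00065521,  0.00053326,  0.00130771,
       -0.00023761]), 'joint_efforts': array([-3.46183188e-04, -6.06356406e+01, -3.42819142e+01, -4.26581369e-05,
        3.80037149e-03,  8.53014001e-06]), 'eef_pos': array([ 189.82599742, -595.03597487,  230.63151676]), 'tcp_rot': array([-3.14035616e+00, -1.71953812e-05,  3.08779373e-01]), 'contact_force': array([-0.03655478, -0.56238008,  0.69227441]), 'wrist_torque': array([0.01841335, 0.03338544, 0.01470416]), 'opening': 1.0056985378836298}
```

View pics/scene0.png

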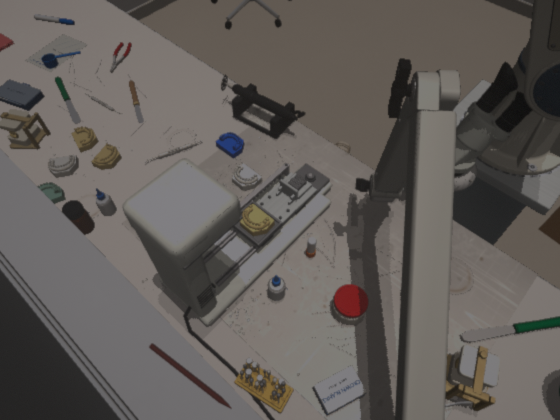

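View pics/top0.png

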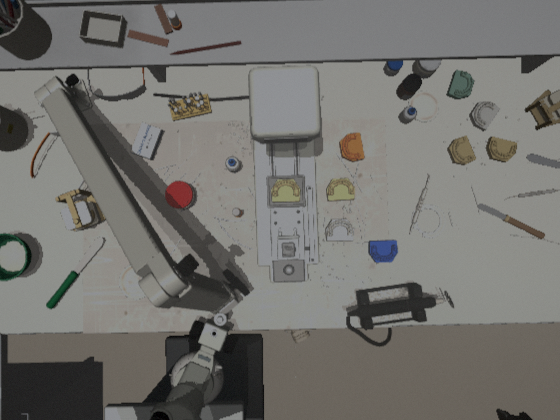

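```bash
cat > h.py <<'E'
import numpy as np, cv2
from scipy.spatial.transform import Rotation as R
from rig import r, optics
def cam(n):
    p=optics.camera_params(n); return p,R.from_euler('xyz',p['rotation']).as_matrix()
def ray(n,u,v):
    p,M=cam(n); d=M@np.array([(u-p['cx'])/p['fx'],-(v-p['cy'])/p['fy'],-1]); return np.array(p['eye']),d/np.linalg.norm(d)
def plane(n,u,v,z):
    e,d=ray(n,u,v); return e+d*(z-e[2])/d[2]
def proj(n,X):
    p,M=cam(n); c=M.T@(np.array(X)-p['eye']); return p['cx']+p['fx']*c[0]/-c[2], p['cy']+p['fy']*c[1]/c[2]
def tri(a,b):
    (e1,d1),(e2,d2)=ray('scene',*a),ray('top',*b)
    A=np.stack([d1,-d2],1); t=np.linalg.lstsq(A,e2-e1,rcond=None)[0]
    p,q=e1+t[0]*d1,e2+t[1]*d2; return (p+q)/2,np.linalg.norm(p-q)
E
python3 - <<'E'
from h import *
print(optics.camera_params('top').keys())
t=cv2.imread('pics/top0.png')[130:290,235:365]; cv2.imwrite('pics/tc0.png',cv2.resize(t,None,fx=3.7,fy=3.7,interpolation=2)[:600])
t=cv2.imread('pics/scene0.png')[150:260,220:340]; cv2.imwrite('pics/sc0.png',cv2.resize(t,None,fx=5,fy=5,interpolation=2))
print(proj('top',[0,0,0]),proj('scene',r.sense()['eef_pos']),proj('top',r.sense()['eef_pos']))
E
```

```text
dict_keys(['fx', 'fy', 'cx', 'cy', 'eye', 'rotation'])
(np.float64(173.57784196782183), np.float64(472.83655559042535)) (np.float64(282.3761785879807), np.float64(-11.18653393951277)) (np.float64(471.53576007512504), np.float64(419.8741511070349))
```

View pics/tc0.png

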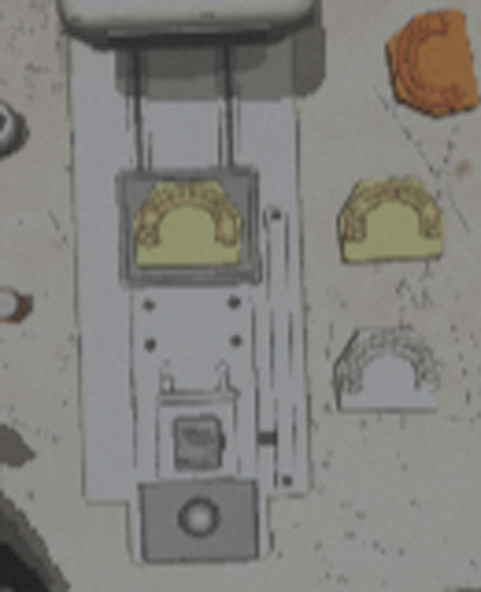

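View pics/sc0.png

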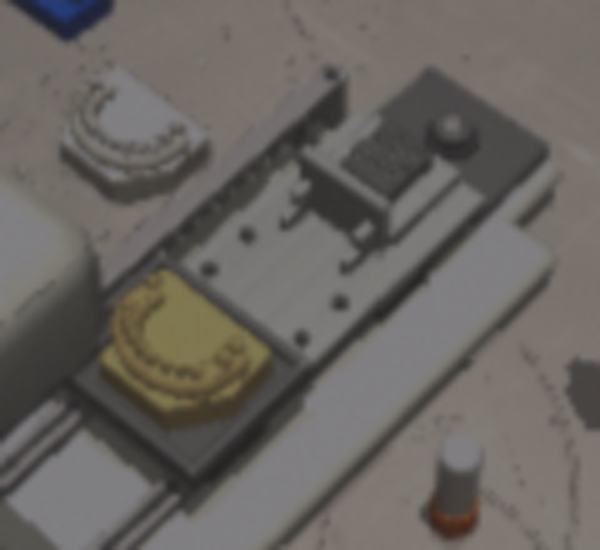

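```bash
python3 - <<'E'
from h import *
f=lambda s,t:((s[0]/5+220-.4,s[1]/5+150-.4),(t[0]/3.7+235-.4,t[1]/3.7+130-.4))
for n,s,t in [('button',(388,157),(195,440)),('key',(452,128),(198,516)),('hole1',(248,234),(235,302)),('hole2',(302,338),(149,344)),('railtop near',(332,73),(288,480)),('trayNLcorner',(305,358),(122,282)),('consoleNL',(548,153),(141,560))]:
    print(n,*[np.round(x,1) for x in tri(*f(s,t))])
E
```

```text
button [ 504.1 -269.2   65.7] 3.2
key [ 458.  -270.5   41.4] 2.6
hole1 [ 580.3 -289.    70.7] 18.2
hole2 [ 568.3 -249.    18.7] 12.8
railtop near [ 478.6 -324.1   54.1] 3.8
trayNLcorner [ 599.6 -228.6   61.3] 1.7
consoleNL [ 431.5 -235.5   28.5] 1.8
```

```bash
python3 - <<'E'
from h import *
g=lambda a:(a[0]/3.7+234.6,a[1]/3.7+129.6)
for n,a,b,z in [('lockrail',(288,480),(277,215),51),('baseL',(85,497),(71,60),28),('baseR',(309,490),(296,90),28),('rail',(146,165),(138,50),38),('stageR',(252,300),(258,470),38),('console L',(141,560),(139,482),38),('bothtop',(195,440),(198,516),0)]:
    p,q=plane('top',*g(a),z),plane('top',*g(b),z); d=q-p; print(n,p.round(1),q.round(1),np.degrees(np.arctan2(d[1],d[0])).round(2))
print(plane('top',*g((195,440)),66),plane('top',*g((198,516)),39))
E
```

```text
lockrail [ 479.6 -325.8   51. ] [ 639.1 -323.5   51. ] 0.83
baseL [ 471.1 -202.9   28. ] [ 740.9 -200.    28. ] 0.6
baseR [ 472.2 -340.    28. ] [ 718.7 -338.8   28. ] 0.28
rail [ 673.1 -245.    38. ] [ 744.2 -241.8   38. ] 2.62
stageR [ 588.8 -307.7   38. ] [ 485.5 -308.6   38. ] -179.48
console L [ 432.8 -236.4   38. ] [ 479.9 -236.3   38. ] 0.15
bothtop [ 503.8 -271.5    0. ] [ 456.2 -272.2    0. ] -179.15
[ 505.1161514  -270.40499808   66.        ] [ 458.61800259 -271.5370371    39.        ]
```

```bash
cat >> h.py <<'E'
def delta(x,y,z,yaw=0.009):
    s=r.sense(); M=R.from_euler('xyz',s['tcp_rot']); T=R.from_euler('xyz',[np.pi,0,yaw])
    print('t',round(s['clock'],2),'pos',s['eef_pos'].round(1),'rot',s['tcp_rot'].round(4),'F',s['contact_force'].round(1),'op',round(s['opening'],2))
    print('dp',M.inv().apply(np.array([x,y,z])-s['eef_pos']).round(1),'ang',(M.inv()*T).as_rotvec().round(3))
E
python3 -c "
from h import *
delta(508,-270.5,230)"
```

```text
t 0.1 pos [ 189.8 -595.   230.6] rot [-3.1404 -0.      0.3088] F [-0.  -0.6  0.7] op 1.01
dp [ 401.8 -212.5    0.9] ang [-0.001  0.     0.3  ]
```

```bash
python3 -m creep '[{"dp":[402,-212.5,1],"angular":[0,0,0.3],"fingers":0},{"dp":[402,-212.5,1],"angular":[0,0,0.3],"fingers":0},{"dp":[402,-212.5,1],"angular":[0,0,0.3],"fingers":0},{"dp":[402,-212.5,1],"angular":[0,0,0.3],"fingers":0},{"dp":[402,-212.5,1],"angular":[0,0,0.3],"fingers":0}]' 20
python3 -c "
from h import *
delta(508,-270.5,230)"
```

```text
clock: 0.52
eef_pos: [335.3, -446.4, 230.6]
tcp_rot: [-3.141, 0.0, 0.008]
contact_force: [-0.1, -1.3, -0.2]
opening: 0.302
t 0.52 pos [ 335.3 -446.4  230.6] rot [-3.1412e+00  2.0000e-04  7.7000e-03] F [-0.1 -1.3 -0.2] op 0.3
dp [ 174.  -174.6    0.6] ang [-0.     0.    -0.001]
```

```bash
python3 -m creep '[{"dp":[174,-174.5,0],"angular":[0,0,0],"fingers":0},{"dp":[174,-174.5,0],"angular":[0,0,0],"fingers":0},{"dp":[174,-174.5,0],"angular":[0,0,0],"fingers":0},{"dp":[174,-174.5,0],"angular":[0,0,0],"fingers":0},{"dp":[174,-174.5,0],"angular":[0,0,0],"fingers":0}]' 20
python3 -m creep '[{"dp":[0,0,0],"angular":[0,0,0],"fingers":0},{"dp":[0,0,0],"angular":[0,0,0],"fingers":0}]'
python3 -c "
from h import *
delta(508,-270.5,110)"
```

```text
clock: 0.93
eef_pos: [481.3, -297.4, 230.7]
tcp_rot: [-3.141, 0.0, 0.009]
contact_force: [0.1, -2.2, 0.7]
opening: 0.002
clock: 1.1
eef_pos: [481.6, -297.3, 230.5]
tcp_rot: [-3.141, 0.001, 0.013]
contact_force: [-0.0, -1.0, 0.2]
opening: -0.001
t 1.1 pos [ 481.6 -297.3  230.5] rot [-3.1412e+00  5.0000e-04  1.2700e-02] F [-0.  -1.   0.2] op -0.0
dp [ 26.8 -26.5 120.5] ang [-0.     0.001  0.004]
```

```bash
python3 -m creep '[{"dp":[26.8,-26.5,0],"angular":[0,0,0],"fingers":0},{"dp":[26.8,-26.5,40],"angular":[0,0,0],"fingers":0},{"dp":[26.8,-26.5,80],"angular":[0,0,0],"fingers":0},{"dp":[26.8,-26.5,120],"angular":[0,0,0],"fingers":0},{"dp":[26.8,-26.5,120],"angular":[0,0,0],"fingers":0}]'
python3 -c "
from h import *
delta(508,-270.5,75)
for n in('scene','top'): 
    i=optics.grab_frame(n);cv2.imwrite(f'pics/{n}1.png',i)
a=cv2.imread('pics/scene1.png')[130:260,220:350];b=cv2.imread('pics/top1.png')[170:300,225:355]
cv2.imwrite('pics/c1.png',cv2.resize(np.hstack([a,b]),None,fx=3,fy=3,interpolation=2))
print(proj('scene',r.sense()['eef_pos']),proj('top',r.sense()['eef_pos']))
"
```

```text
clock: 1.52
eef_pos: [501.6, -270.8, 103.9]
tcp_rot: [-3.136, 0.011, 0.008]
contact_force: [-1.0, 1.4, -1.0]
opening: -0.006
t 1.52 pos [ 501.6 -270.8  103.9] rot [-3.1361  0.0106  0.008 ] F [-1.   1.4 -1. ] op -0.01
dp [ 6.7 -0.1 28.8] ang [-0.006  0.011 -0.001]
(np.float64(295.2807135201625), np.float64(166.90869538849745)) (np.float64(288.82481070427116), np.float64(248.73522509294725))
```

View pics/c1.png

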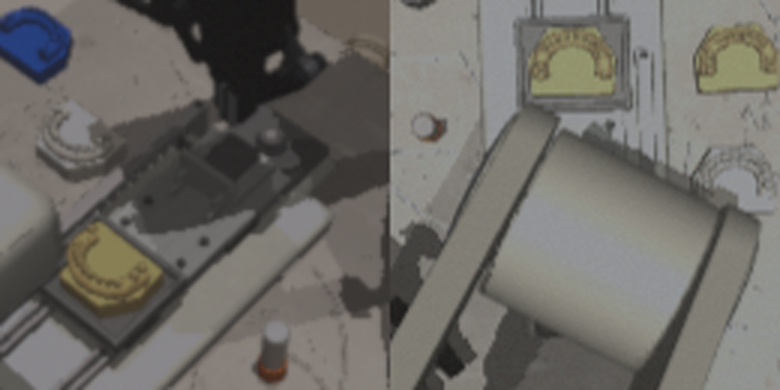

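```bash
python3 -m creep '[{"dp":[0,0,0],"angular":[0,0,0],"fingers":0},{"dp":[0,0,0],"angular":[0,0,0],"fingers":0}]'
python3 -c "
from h import *
delta(508,-270.5,75)
cv2.imwrite('pics/scene2.png',cv2.resize(optics.grab_frame('scene')[130:230,250:350],None,fx=6,fy=6,interpolation=2))
print(proj('scene',r.sense()['eef_pos']))
"
```

```text
clock: 1.78
eef_pos: [508.3, -273.9, 113.6]
tcp_rot: [3.14, -0.004, 0.008]
contact_force: [0.3, 0.0, 0.0]
opening: 0.0
t 1.78 pos [ 508.3 -273.9  113.6] rot [ 3.1395 -0.0036  0.0081] F [0.3 0.  0. ] op 0.0
dp [-0.4 -3.4 38.6] ang [ 0.002 -0.004 -0.001]
(np.float64(294.11046720354017), np.float64(166.44912347743195))
```

View pics/scene2.png

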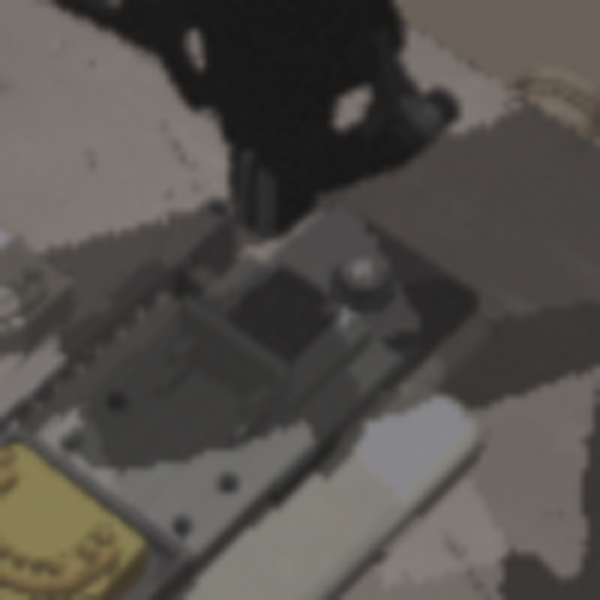

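```bash
python3 -m creep '[{"dp":[0,0,5],"angular":[0,0,0],"fingers":0},{"dp":[0,0,10],"angular":[0,0,0],"fingers":0},{"dp":[0,0,15],"angular":[0,0,0],"fingers":0},{"dp":[0,0,18],"angular":[0,0,0],"fingers":0},{"dp":[0,0,20],"angular":[0,0,0],"fingers":0}]'
python3 -m creep '[{"dp":[0,0,2],"angular":[0,0,0],"fingers":0},{"dp":[0,0,2],"angular":[0,0,0],"fingers":0},{"dp":[0,0,2],"angular":[0,0,0],"fingers":0},{"dp":[0,0,2],"angular":[0,0,0],"fingers":0},{"dp":[0,0,2],"angular":[0,0,0],"fingers":0}]'
python3 -c "
from h import *
delta(508,-270.5,70)
"
```

```text
clock: 2.25
eef_pos: [506.6, -272.3, 90.1]
tcp_rot: [-3.141, 0.001, 0.009]
contact_force: [0.4, 0.0, -0.6]
opening: -0.0
clock: 2.67
eef_pos: [507.1, -272.6, 89.0]
tcp_rot: [3.141, -0.0, 0.009]
contact_force: [-0.0, 0.4, 0.1]
opening: 0.002
t 2.67 pos [ 507.1 -272.6   89. ] rot [ 3.1414e+00 -3.0000e-04  8.8000e-03] F [-0.   0.4  0.1] op 0.0
dp [ 0.9 -2.1 19. ] ang [ 0. -0. -0.]
```

```bash
python3 -m creep '[{"dp":[0,-0.7,4],"angular":[0,0,0],"fingers":0},{"dp":[0,-1.4,8],"angular":[0,0,0],"fingers":0},{"dp":[0,-2,12],"angular":[0,0,0],"fingers":0},{"dp":[0,-2,16],"angular":[0,0,0],"fingers":0},{"dp":[0,-2,18],"angular":[0,0,0],"fingers":0}]'
python3 -m creep '[{"dp":[0,0,0],"angular":[0,0,0],"fingers":0},{"dp":[0,0,1],"angular":[0,0,0],"fingers":0},{"dp":[0,0,1],"angular":[0,0,0],"fingers":0},{"dp":[0,0,2],"angular":[0,0,0],"fingers":0},{"dp":[0,0,2],"angular":[0,0,0],"fingers":0}]'
python3 -m creep '[{"dp":[0,0,1],"angular":[0,0,0],"fingers":0},{"dp":[0,0,1],"angular":[0,0,0],"fingers":0},{"dp":[0,0,2],"angular":[0,0,0],"fingers":0},{"dp":[0,0,2],"angular":[0,0,0],"fingers":0},{"dp":[0,0,2],"angular":[0,0,0],"fingers":0}]'
```

```text
clock: 3.08
eef_pos: [506.6, -270.2, 70.0]
tcp_rot: [-3.141, 0.001, 0.009]
contact_force: [0.1, -0.2, -0.5]
opening: -0.001
clock: 3.5
eef_pos: [506.9, -270.5, 68.8]
tcp_rot: [3.142, -0.0, 0.009]
contact_force: [0.2, -0.1, -0.0]
opening: -0.001
clock: 3.92
eef_pos: [506.9, -270.5, 66.8]
tcp_rot: [-3.142, 0.0, 0.009]
contact_force: [0.3, 0.2, -1.3]
opening: -0.001
```

```bash
python3 -m creep '[{"dp":[0,0,0.5],"angular":[0,0,0],"fingers":0},{"dp":[0,0,1],"angular":[0,0,0],"fingers":0},{"dp":[0,0,1],"angular":[0,0,0],"fingers":0},{"dp":[0,0,1],"angular":[0,0,0],"fingers":0}]'
python3 -m creep '[{"dp":[0,0,0.5],"angular":[0,0,0],"fingers":0},{"dp":[0,0,1],"angular":[0,0,0],"fingers":0},{"dp":[0,0,1],"angular":[0,0,0],"fingers":0},{"dp":[0,0,1],"angular":[0,0,0],"fingers":0}]'
python3 -m creep '[{"dp":[0,0,0.5],"angular":[0,0,0],"fingers":0},{"dp":[0,0,1],"angular":[0,0,0],"fingers":0},{"dp":[0,0,1],"angular":[0,0,0],"fingers":0},{"dp":[0,0,1],"angular":[0,0,0],"fingers":0}]'
```

```text
clock: 4.25
eef_pos: [506.9, -270.5, 65.8]
tcp_rot: [-3.142, 0.0, 0.009]
contact_force: [-0.5, -0.0, -0.3]
opening: 0.001
clock: 4.58
eef_pos: [506.9, -270.5, 64.8]
tcp_rot: [-3.142, 0.0, 0.009]
contact_force: [-0.4, 0.2, 0.5]
opening: 0.003
clock: 4.92
eef_pos: [506.9, -270.5, 63.8]
tcp_rot: [-3.142, 0.0, 0.009]
contact_force: [-0.5, 0.2, 0.5]
opening: -0.001
```

```bash
python3 -m creep '[{"dp":[0,0,0.5],"angular":[0,0,0],"fingers":0},{"dp":[0,0,1],"angular":[0,0,0],"fingers":0},{"dp":[0,0,1],"angular":[0,0,0],"fingers":0},{"dp":[0,0,1],"angular":[0,0,0],"fingers":0}]'
python3 -m creep '[{"dp":[0,0,0.5],"angular":[0,0,0],"fingers":0},{"dp":[0,0,1],"angular":[0,0,0],"fingers":0},{"dp":[0,0,1],"angular":[0,0,0],"fingers":0},{"dp":[0,0,1],"angular":[0,0,0],"fingers":0}]'
python3 -m creep '[{"dp":[0,0,0.5],"angular":[0,0,0],"fingers":0},{"dp":[0,0,1],"angular":[0,0,0],"fingers":0},{"dp":[0,0,1],"angular":[0,0,0],"fingers":0},{"dp":[0,0,1],"angular":[0,0,0],"fingers":0}]'
```

```text
clock: 5.25
eef_pos: [506.9, -270.5, 62.8]
tcp_rot: [-3.142, 0.0, 0.009]
contact_force: [0.1, -0.5, -0.1]
opening: -0.001
clock: 5.58
eef_pos: [507.0, -270.5, 61.9]
tcp_rot: [3.142, -0.0, 0.009]
contact_force: [0.0, -0.1, 1.1]
opening: 0.001
clock: 5.92
eef_pos: [507.0, -270.6, 60.9]
tcp_rot: [3.141, -0.0, 0.009]
contact_force: [0.2, -0.5, 1.4]
opening: 0.0
```

```bash
python3 -m creep '[{"dp":[0,0,0.5],"angular":[0,0,0],"fingers":0},{"dp":[0,0,1],"angular":[0,0,0],"fingers":0},{"dp":[0,0,1],"angular":[0,0,0],"fingers":0},{"dp":[0,0,1],"angular":[0,0,0],"fingers":0}]'
python3 -m creep '[{"dp":[0,0,0.5],"angular":[0,0,0],"fingers":0},{"dp":[0,0,1],"angular":[0,0,0],"fingers":0},{"dp":[0,0,1],"angular":[0,0,0],"fingers":0},{"dp":[0,0,1],"angular":[0,0,0],"fingers":0}]'
python3 -c "
from h import *
delta(508,-270.5,70)
cv2.imwrite('pics/scene3.png',cv2.resize(optics.grab_frame('scene')[130:230,250:350],None,fx=6,fy=6,interpolation=2))
"
```

```text
clock: 6.25
eef_pos: [507.0, -270.5, 59.9]
tcp_rot: [3.142, -0.0, 0.009]
contact_force: [0.0, -0.1, 2.5]
opening: -0.002
clock: 6.58
eef_pos: [507.0, -270.5, 58.9]
tcp_rot: [3.142, -0.0, 0.009]
contact_force: [-0.1, -0.9, 3.0]
opening: 0.002
t 6.58 pos [ 507.  -270.5   58.9] rot [ 3.1415e+00 -1.0000e-04  8.8000e-03] F [-0.1 -0.9  3. ] op 0.0
dp [  1.    0.  -11.1] ang [ 0. -0. -0.]
```

View pics/scene3.png

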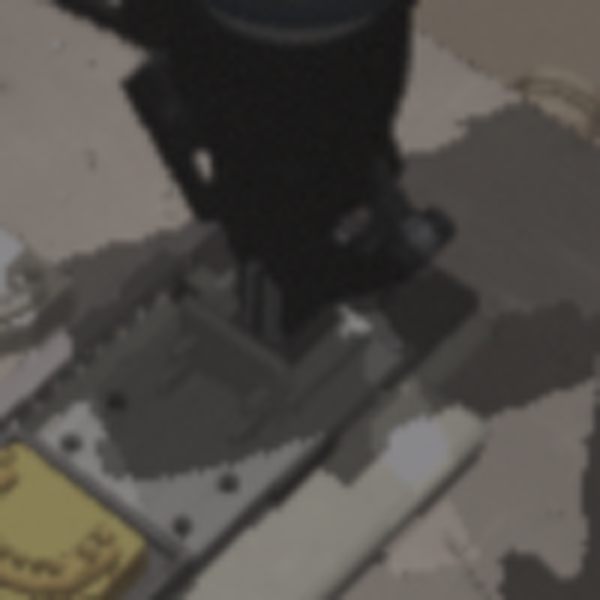

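```bash
python3 -m creep '[{"dp":[0,0,0.7],"angular":[0,0,0],"fingers":0},{"dp":[0,0,1.5],"angular":[0,0,0],"fingers":0},{"dp":[0,0,1.5],"angular":[0,0,0],"fingers":0},{"dp":[0,0,1.5],"angular":[0,0,0],"fingers":0}]'
python3 -m creep '[{"dp":[0,0,0.5],"angular":[0,0,0],"fingers":0},{"dp":[0,0,1],"angular":[0,0,0],"fingers":0},{"dp":[0,0,1],"angular":[0,0,0],"fingers":0},{"dp":[0,0,1],"angular":[0,0,0],"fingers":0}]'
python3 -m creep '[{"dp":[0,0,0.5],"angular":[0,0,0],"fingers":0},{"dp":[0,0,1],"angular":[0,0,0],"fingers":0},{"dp":[0,0,1],"angular":[0,0,0],"fingers":0},{"dp":[0,0,1],"angular":[0,0,0],"fingers":0}]'
```

```text
clock: 6.97
eef_pos: [507.0, -270.5, 57.3]
tcp_rot: [3.142, -0.0, 0.009]
contact_force: [-0.7, -1.3, 4.2]
opening: 0.0
clock: 7.3
eef_pos: [507.0, -270.5, 56.4]
tcp_rot: [3.142, -0.0, 0.009]
contact_force: [-0.3, 0.7, 3.4]
opening: 0.006
clock: 7.63
eef_pos: [507.0, -270.5, 55.3]
tcp_rot: [3.142, -0.0, 0.009]
contact_force: [0.1, 0.2, 2.8]
opening: -0.0
```

```bash
python3 -m creep '[{"dp":[0,0,0.5],"angular":[0,0,0],"fingers":0},{"dp":[0,0,1],"angular":[0,0,0],"fingers":0},{"dp":[0,0,1],"angular":[0,0,0],"fingers":0},{"dp":[0,0,1],"angular":[0,0,0],"fingers":0}]'
python3 -m creep '[{"dp":[0,0,0.5],"angular":[0,0,0],"fingers":0},{"dp":[0,0,1],"angular":[0,0,0],"fingers":0},{"dp":[0,0,1],"angular":[0,0,0],"fingers":0},{"dp":[0,0,1],"angular":[0,0,0],"fingers":0}]'
```

```text
clock: 7.97
eef_pos: [507.0, -270.6, 54.3]
tcp_rot: [3.142, -0.0, 0.009]
contact_force: [-0.4, -0.8, 6.2]
opening: 0.0
clock: 8.3
eef_pos: [507.3, -270.5, 54.0]
tcp_rot: [3.141, -0.001, 0.009]
contact_force: [-1.4, 1.7, 11.9]
opening: -0.002
```

```bash
python3 -m creep '[{"dp":[1,0,0],"angular":[0,0,0],"fingers":0},{"dp":[3,0,0],"angular":[0,0,0],"fingers":0},{"dp":[5,0,0],"angular":[0,0,0],"fingers":0},{"dp":[7,0,0],"angular":[0,0,0],"fingers":0},{"dp":[9,0,0],"angular":[0,0,0],"fingers":0}]'
python3 -m creep '[{"dp":[2,0,0],"angular":[0,0,0],"fingers":0},{"dp":[4,0,0],"angular":[0,0,0],"fingers":0},{"dp":[6,0,0],"angular":[0,0,0],"fingers":0},{"dp":[8,0,0],"angular":[0,0,0],"fingers":0},{"dp":[10,0,0],"angular":[0,0,0],"fingers":0}]'
python3 -c "
from h import *
delta(508,-270.5,70)
cv2.imwrite('pics/scene4.png',cv2.resize(optics.grab_frame('scene')[130:230,250:350],None,fx=6,fy=6,interpolation=2))
"
```

```text
clock: 8.72
eef_pos: [516.2, -270.4, 54.0]
tcp_rot: [3.142, -0.0, 0.009]
contact_force: [-1.8, 1.0, 11.6]
opening: 0.001
clock: 9.13
eef_pos: [526.2, -270.3, 53.9]
tcp_rot: [-3.142, -0.0, 0.009]
contact_force: [-1.1, 1.1, 11.5]
opening: 0.005
t 9.13 pos [ 526.2 -270.3   53.9] rot [-3.1416e+00 -3.0000e-04  8.7000e-03] F [-1.1  1.1 11.5] op 0.01
dp [-18.2   0.1 -16.1] ang [-0. -0. -0.]
```

View pics/scene4.png

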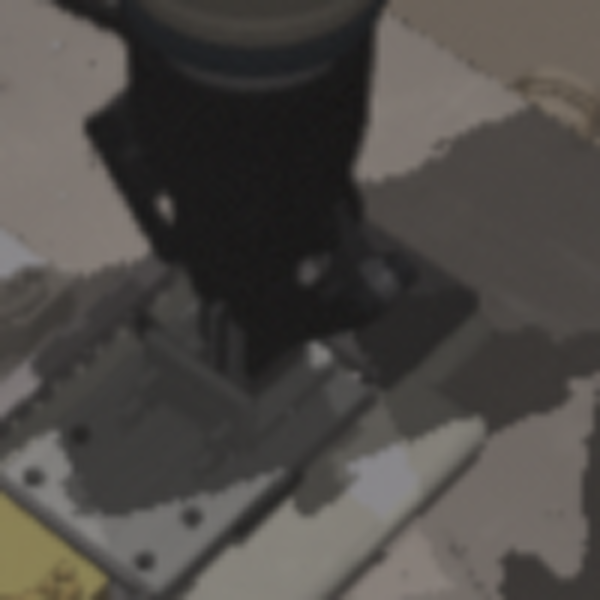

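```bash
for i in 1; do :; done
python3 -m creep '[{"dp":[3,0,0],"angular":[0,0,0],"fingers":0},{"dp":[6,0,0],"angular":[0,0,0],"fingers":0},{"dp":[9,0,0],"angular":[0,0,0],"fingers":0},{"dp":[12,0,0],"angular":[0,0,0],"fingers":0},{"dp":[15,0,0],"angular":[0,0,0],"fingers":0}]'
python3 -m creep '[{"dp":[3,0,0],"angular":[0,0,0],"fingers":0},{"dp":[6,0,0],"angular":[0,0,0],"fingers":0},{"dp":[9,0,0],"angular":[0,0,0],"fingers":0},{"dp":[12,0,0],"angular":[0,0,0],"fingers":0},{"dp":[15,0,0],"angular":[0,0,0],"fingers":0}]'
python3 -m creep '[{"dp":[3,0,0],"angular":[0,0,0],"fingers":0},{"dp":[6,0,0],"angular":[0,0,0],"fingers":0},{"dp":[9,0,0],"angular":[0,0,0],"fingers":0},{"dp":[12,0,0],"angular":[0,0,0],"fingers":0},{"dp":[15,0,0],"angular":[0,0,0],"fingers":0}]'
python3 -m creep '[{"dp":[3,0,0],"angular":[0,0,0],"fingers":0},{"dp":[6,0,0],"angular":[0,0,0],"fingers":0},{"dp":[9,0,0],"angular":[0,0,0],"fingers":0},{"dp":[12,0,0],"angular":[0,0,0],"fingers":0},{"dp":[15,0,0],"angular":[0,0,0],"fingers":0}]'
```

```text
clock: 9.6
eef_pos: [541.2, -270.1, 54.0]
tcp_rot: [-3.141, -0.0, 0.009]
contact_force: [-1.2, 2.6, 11.8]
opening: 0.004
clock: 10.02
eef_pos: [556.2, -269.9, 54.0]
tcp_rot: [-3.141, -0.0, 0.009]
contact_force: [-1.8, 2.2, 10.8]
opening: 0.0
clock: 10.43
eef_pos: [571.2, -269.6, 54.0]
tcp_rot: [-3.141, -0.0, 0.009]
contact_force: [-2.7, 3.5, 11.1]
opening: 0.002
clock: 10.85
eef_pos: [586.2, -269.5, 54.0]
tcp_rot: [-3.141, -0.0, 0.009]
contact_force: [-2.0, 3.3, 10.9]
opening: -0.002
```

```bash

python3 -m creep '[{"dp":[3,-0.2,0],"angular":[0,0,0],"fingers":0},{"dp":[6,-0.4,0],"angular":[0,0,0],"fingers":0},{"dp":[9,-0.5,0],"angular":[0,0,0],"fingers":0},{"dp":[12,-0.6,0],"angular":[0,0,0],"fingers":0},{"dp":[15,-0.7,0],"angular":[0,0,0],"fingers":0}]'
python3 -m creep '[{"dp":[2,0,0],"angular":[0,0,0],"fingers":0},{"dp":[4,0,0],"angular":[0,0,0],"fingers":0},{"dp":[6,0,0],"angular":[0,0,0],"fingers":0},{"dp":[8,0,0],"angular":[0,0,0],"fingers":0},{"dp":[10,0,0],"angular":[0,0,0],"fingers":0}]'
python3 -m creep '[{"dp":[1,0,0],"angular":[0,0,0],"fingers":0},{"dp":[2,0,0],"angular":[0,0,0],"fingers":0},{"dp":[3,0,0],"angular":[0,0,0],"fingers":0},{"dp":[4,0,0],"angular":[0,0,0],"fingers":0},{"dp":[4,0,0],"angular":[0,0,0],"fingers":0}]'
```

```text
clock: 11.27
eef_pos: [601.2, -269.1, 54.0]
tcp_rot: [3.141, -0.0, 0.009]
contact_force: [-0.8, -0.3, 10.0]
opening: 0.001
clock: 11.68
eef_pos: [611.2, -269.0, 54.0]
tcp_rot: [3.141, -0.001, 0.009]
contact_force: [-1.5, 1.1, 11.1]
opening: -0.001
clock: 12.1
eef_pos: [615.4, -269.0, 54.0]
tcp_rot: [3.141, -0.001, 0.009]
contact_force: [-0.4, 0.8, 8.9]
opening: 0.002
```

```bash

python3 -m creep '[{"dp":[1,0,0],"angular":[0,0,0],"fingers":0},{"dp":[2,0,0],"angular":[0,0,0],"fingers":0},{"dp":[2,0,0],"angular":[0,0,0],"fingers":0}]'
python3 -m creep '[{"dp":[1,0,0],"angular":[0,0,0],"fingers":0},{"dp":[2,0,0],"angular":[0,0,0],"fingers":0},{"dp":[2,0,0],"angular":[0,0,0],"fingers":0}]'
python3 -m creep '[{"dp":[1,0,0],"angular":[0,0,0],"fingers":0},{"dp":[2,0,0],"angular":[0,0,0],"fingers":0},{"dp":[2,0,0],"angular":[0,0,0],"fingers":0}]'
```

```text
clock: 12.35
eef_pos: [617.0, -268.9, 54.0]
tcp_rot: [3.141, -0.0, 0.009]
contact_force: [-2.6, 1.1, 10.1]
opening: -0.001
clock: 12.6
eef_pos: [617.2, -268.9, 53.9]
tcp_rot: [-3.141, 0.003, 0.009]
contact_force: [-9.6, 0.8, 15.8]
opening: -0.0
clock: 12.85
eef_pos: [618.7, -268.9, 53.9]
tcp_rot: [-3.141, 0.004, 0.009]
contact_force: [-11.4, -0.8, 17.5]
opening: -0.001
```

```bash

python3 -m creep '[{"dp":[0,0,-1],"angular":[0,0,0],"fingers":0},{"dp":[0,0,-2.5],"angular":[0,0,0],"fingers":0},{"dp":[0,0,-4],"angular":[0,0,0],"fingers":0},{"dp":[0,0,-6],"angular":[0,0,0],"fingers":0},{"dp":[0,0,-8],"angular":[0,0,0],"fingers":0}]'
python3 -m creep '[{"dp":[0,0,-2],"angular":[0,0,0],"fingers":0},{"dp":[0,0,-5],"angular":[0,0,0],"fingers":0},{"dp":[0,0,-10],"angular":[0,0,0],"fingers":0},{"dp":[0,0,-16],"angular":[0,0,0],"fingers":0},{"dp":[0,0,-24],"angular":[0,0,0],"fingers":0}]'
python3 -m creep '[{"dp":[0,0,-10],"angular":[0,0,0],"fingers":0},{"dp":[-10,0,-18],"angular":[0,0,0],"fingers":0},{"dp":[-30,0,-22],"angular":[0,0,0],"fingers":0},{"dp":[-60,0,-25],"angular":[0,0,0],"fingers":0},{"dp":[-90,0,-25],"angular":[0,0,0],"fingers":0}]'
python3 -c "
from h import *
delta(458.3,-271,100)
cv2.imwrite('pics/scene5.png',cv2.resize(optics.grab_frame('scene')[130:260,190:350],None,fx=4.5,fy=4.5,interpolation=2))
cv2.imwrite('pics/top5.png',cv2.resize(optics.grab_frame('top')[110:290,235:365],None,fx=3.3,fy=3.3,interpolation=2))
"
```

```text
clock: 13.27
eef_pos: [620.7, -268.6, 61.1]
tcp_rot: [-3.141, 0.001, 0.009]
contact_force: [-0.9, 0.5, 1.9]
opening: 0.003
clock: 13.68
eef_pos: [620.8, -268.7, 85.6]
tcp_rot: [-3.141, 0.0, 0.009]
contact_force: [-0.2, -0.5, 0.1]
opening: -0.0
clock: 14.1
eef_pos: [530.2, -269.7, 111.7]
tcp_rot: [3.141, -0.002, 0.009]
contact_force: [-0.7, -0.4, 0.2]
opening: -0.001
t 14.1 pos [ 530.2 -269.7  111.7] rot [ 3.1406e+00 -1.7000e-03  9.5000e-03] F [-0.7 -0.4  0.2] op -0.0
dp [-71.9   0.7  11.6] ang [ 0.001 -0.002  0.   ]
```

View pics/scene5.png

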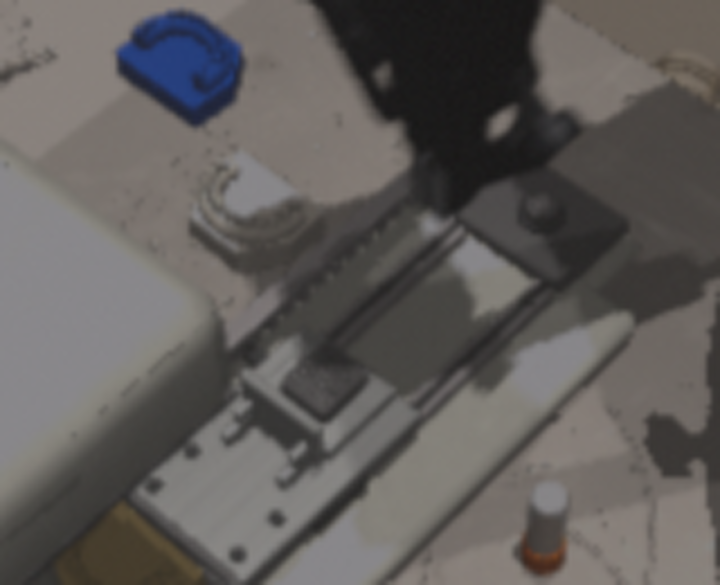

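View pics/top5.png

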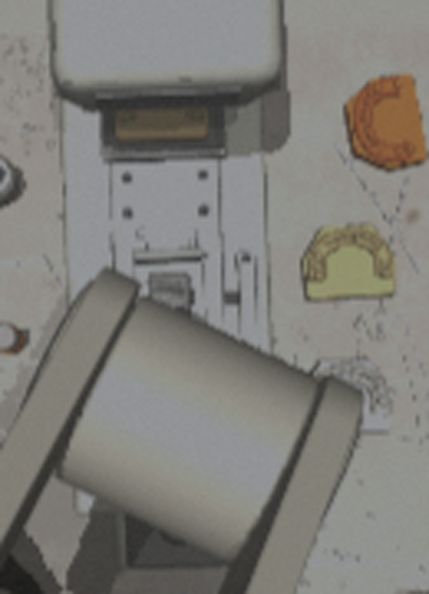

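```bash
python3 -c "
from h import *
a=plane('scene',297.2,181,62);b=plane('scene',262.0,214.7,62);print(a,b,np.hypot(*(b-a)[:2]))
a=plane('scene',310.0,175.2,39);print('key',a,plane('top',288.1,269.1,39))
"
python3 -m creep '[{"dp":[-20,0,0],"angular":[0,0,0],"fingers":0},{"dp":[-40,0,0],"angular":[0,0,0],"fingers":0},{"dp":[-60,0.4,0],"angular":[0,0,0],"fingers":0},{"dp":[-68,0.7,0],"angular":[0,0,0],"fingers":0},{"dp":[-72,0.7,0],"angular":[0,0,0],"fingers":0}]'
python3 -m creep '[{"dp":[0,0,15],"angular":[0,0,0],"fingers":0},{"dp":[0,0,30],"angular":[0,0,0],"fingers":0},{"dp":[0,0,40],"angular":[0,0,0],"fingers":0},{"dp":[0,0,48],"angular":[0,0,0],"fingers":0},{"dp":[0,0,52],"angular":[0,0,0],"fingers":0}]'
python3 -m creep '[{"dp":[0,0,0],"angular":[0,0,0],"fingers":0},{"dp":[0,0,0],"angular":[0,0,0],"fingers":0},{"dp":[0,0,0],"angular":[0,0,0],"fingers":0}]'
```

```text
[ 500.85696603 -269.68296733   62.        ] [ 613.2135341  -265.72048768   62.        ] 112.42641874661751
key [ 455.61041064 -270.59138552   39.        ] [ 458.52827919 -271.50454468   39.        ]
clock: 14.62
eef_pos: [458.1, -271.1, 110.9]
tcp_rot: [3.141, -0.0, 0.008]
contact_force: [0.7, -0.0, -0.0]
opening: 0.001
clock: 15.03
eef_pos: [459.1, -270.7, 57.3]
tcp_rot: [-3.141, 0.001, 0.009]
contact_force: [-0.2, 0.3, 1.1]
opening: 0.002
clock: 15.28
eef_pos: [459.4, -271.1, 58.8]
tcp_rot: [3.141, -0.001, 0.009]
contact_force: [-1.0, -0.3, -0.3]
opening: 0.001
```

```bash
python3 -m creep '[{"dp":[-2,0,4],"angular":[0,0,0],"fingers":0},{"dp":[-2,0,8],"angular":[0,0,0],"fingers":0},{"dp":[-2,0,12],"angular":[0,0,0],"fingers":0},{"dp":[-2,0,16],"angular":[0,0,0],"fingers":0},{"dp":[-2,0,17],"angular":[0,0,0],"fingers":0}]'
python3 -m creep '[{"dp":[0,0,1],"angular":[0,0,0],"fingers":0},{"dp":[0,0,2],"angular":[0,0,0],"fingers":0},{"dp":[0,0,2],"angular":[0,0,0],"fingers":0},{"dp":[0,0,2],"angular":[0,0,0],"fingers":0}]'
python3 -m creep '[{"dp":[0,0,0.5],"angular":[0,0,0],"fingers":0},{"dp":[0,0,1],"angular":[0,0,0],"fingers":0},{"dp":[0,0,1],"angular":[0,0,0],"fingers":0},{"dp":[0,0,1],"angular":[0,0,0],"fingers":0}]'
python3 -m creep '[{"dp":[0,0,0.5],"angular":[0,0,0],"fingers":0},{"dp":[0,0,1],"angular":[0,0,0],"fingers":0},{"dp":[0,0,1],"angular":[0,0,0],"fingers":0},{"dp":[0,0,1],"angular":[0,0,0],"fingers":0}]'
```

```text
clock: 15.7
eef_pos: [456.6, -270.7, 40.6]
tcp_rot: [-3.141, 0.001, 0.009]
contact_force: [-0.0, -0.6, -0.1]
opening: 0.001
clock: 16.03
eef_pos: [457.0, -271.0, 39.4]
tcp_rot: [3.142, -0.0, 0.009]
contact_force: [-0.6, 0.3, -0.6]
opening: 0.001
clock: 16.37
eef_pos: [457.0, -271.0, 38.4]
tcp_rot: [3.141, -0.0, 0.009]
contact_force: [-0.6, 0.6, 2.1]
opening: 0.003
clock: 16.7
eef_pos: [457.1, -271.0, 37.4]
tcp_rot: [3.141, -0.0, 0.009]
contact_force: [0.4, 0.1, 2.1]
opening: -0.001
```

```bash
python3 -m creep '[{"dp":[0,0,0.5],"angular":[0,0,0],"fingers":0},{"dp":[0,0,1],"angular":[0,0,0],"fingers":0},{"dp":[0,0,1],"angular":[0,0,0],"fingers":0},{"dp":[0,0,1],"angular":[0,0,0],"fingers":0}]'
python3 -m creep '[{"dp":[0,0,0.5],"angular":[0,0,0],"fingers":0},{"dp":[0,0,1],"angular":[0,0,0],"fingers":0},{"dp":[0,0,1],"angular":[0,0,0],"fingers":0},{"dp":[0,0,1],"angular":[0,0,0],"fingers":0}]'
python3 -m creep '[{"dp":[0,0,0.5],"angular":[0,0,0],"fingers":0},{"dp":[0,0,1],"angular":[0,0,0],"fingers":0},{"dp":[0,0,1],"angular":[0,0,0],"fingers":0},{"dp":[0,0,1],"angular":[0,0,0],"fingers":0}]'
```

```text
clock: 17.03
eef_pos: [457.1, -271.0, 36.4]
tcp_rot: [3.141, -0.0, 0.009]
contact_force: [0.4, -0.6, 2.3]
opening: 0.002
clock: 17.37
eef_pos: [457.1, -271.0, 35.4]
tcp_rot: [3.141, -0.0, 0.009]
contact_force: [0.1, 0.1, 3.5]
opening: 0.004
clock: 17.7
eef_pos: [457.1, -271.0, 35.0]
tcp_rot: [3.141, -0.0, 0.009]
contact_force: [-1.3, 1.4, 12.5]
opening: 0.006
```

```bash
python3 -m creep '[{"dp":[0,0,-3],"angular":[0,0,0],"fingers":0},{"dp":[0,0,-8],"angular":[0,0,0],"fingers":0},{"dp":[0,0,-20],"angular":[0,0,0],"fingers":0},{"dp":[0,0,-40],"angular":[0,0,0],"fingers":0},{"dp":[0,0,-65],"angular":[0,0,0],"fingers":0}]'
python3 -m creep '[{"dp":[0,0,-25],"angular":[0,0,0],"fingers":0},{"dp":[0,0,-50],"angular":[0,0,0],"fingers":0},{"dp":[0,0,-75],"angular":[0,0,0],"fingers":0},{"dp":[-5,0,-95],"angular":[0,0,0],"fingers":0},{"dp":[-20,0,-105],"angular":[0,0,0],"fingers":0}]'
python3 -m creep '[{"dp":[-15,20,0],"angular":[0,0,0],"fingers":0},{"dp":[-35,45,0],"angular":[0,0,0],"fingers":0},{"dp":[-55,70,0],"angular":[0,0,0],"fingers":0},{"dp":[-75,95,0],"angular":[0,0,0],"fingers":0},{"dp":[-95,120,0],"angular":[0,0,0],"fingers":0}]'
python3 -m creep '[{"dp":[-15,20,0],"angular":[0,0,0],"fingers":0},{"dp":[-30,40,0],"angular":[0,0,0],"fingers":0},{"dp":[-40,55,0],"angular":[0,0,0],"fingers":0},{"dp":[-45,60,0],"angular":[0,0,0],"fingers":0},{"dp":[-45,60,0],"angular":[0,0,0],"fingers":0}]'
python3 -m creep '[{"dp":[0,0,0],"angular":[0,0,0],"fingers":0},{"dp":[0,0,0],"angular":[0,0,0],"fingers":0},{"dp":[0,0,0],"angular":[0,0,0],"fingers":0},{"dp":[0,0,0],"angular":[0,0,0],"fingers":0}]'
python3 -c "
from h import *
cv2.imwrite('pics/scene6.png',optics.grab_frame('scene'));cv2.imwrite('pics/top6.png',optics.grab_frame('top'))
a=cv2.imread('pics/scene6.png')[130:270,190:340];b=cv2.imread('pics/top6.png')[130:280,235:365]
cv2.imwrite('pics/c6.png',np.hstack([cv2.resize(a,(400,373),interpolation=2),cv2.resize(b,(323,373),interpolation=2)]))
for k in('waiting',):pass
"
```

```text
clock: 18.12
eef_pos: [455.6, -270.1, 99.3]
tcp_rot: [-3.14, 0.003, 0.009]
contact_force: [0.2, 0.2, 0.5]
opening: 0.005
clock: 18.53
eef_pos: [438.7, -271.7, 207.8]
tcp_rot: [3.139, -0.004, 0.009]
contact_force: [-0.2, -0.6, 1.1]
opening: 0.001
clock: 18.95
eef_pos: [341.6, -392.5, 205.0]
tcp_rot: [-3.141, 0.0, 0.009]
contact_force: [-0.2, 0.0, -0.9]
opening: -0.001
clock: 19.37
eef_pos: [297.5, -452.8, 204.6]
tcp_rot: [-3.141, 0.0, 0.007]
contact_force: [0.2, 0.3, -0.4]
opening: -0.002
clock: 19.7
eef_pos: [299.1, -451.6, 204.4]
tcp_rot: [-3.141, -0.0, 0.01]
contact_force: [-0.0, 0.0, -0.0]
opening: -0.003
```

View pics/c6.png

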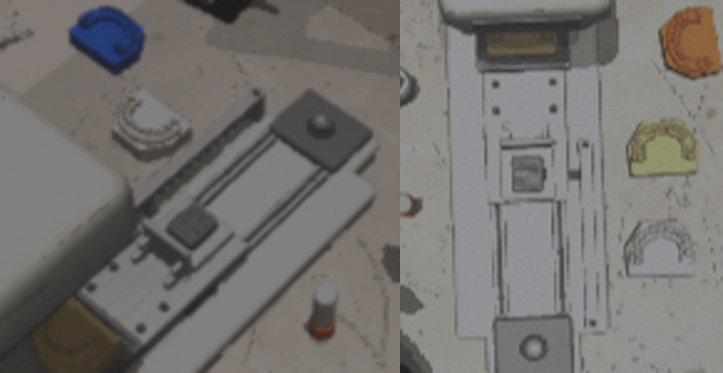

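View pics/top6.png

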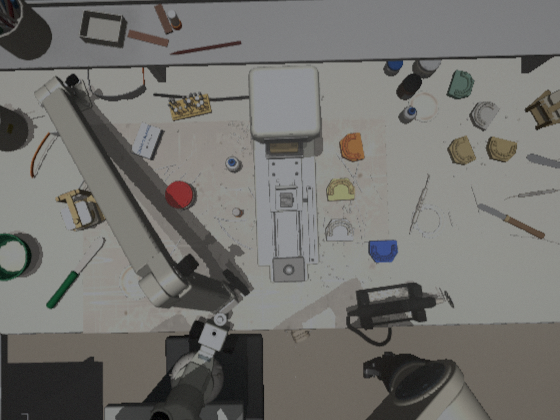

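```bash
python3 -c "
from h import *
print(plane('top',286.3,199.4,62)-plane('top',287.6,248.5,62))
b=tri((190+192/2.667,130+225/2.667),(286.3,199.4));print(b)
a,c=cv2.imread('pics/top0.png'),cv2.imread('pics/top6.png')
d=cv2.absdiff(a,c).max(2)[:,:]; 
for n,(x,y,w) in dict(ca=(340,188,18),cb=(340,230,18),drop=(232,163,12),jar=(180,195,20),vial=(237,212,9)).items(): print(n,d[y-w:y+w,x-w:x+w].mean().round(1))
print(r.sense()['contact_force'],r.sign_off())
"
```

```text
[108.27381837   0.20342678   0.        ]
(array([ 612.30617892, -269.50137247,   58.53470937]), np.float64(3.932764579360509))
ca 2.1
cb 2.1
drop 2.1
jar 2.2
vial 2.0
the job is handed in; nothing more can be done
[-0.11212165 -0.24400968  0.71493627] None
```

The stage is at the end stops under the scan head, the start key has been pressed, and the job was handed in at about 19.8 s.

- **Stage:** I pressed the release button to its full 8 mm depth with the closed fingertips. I held it there while sliding the stage until the stop pushed back, after 110 mm of finger travel. I then lifted straight up so the button came up.
- **Key:** I pressed the start key its full 4 mm, down to its bottom, then moved the arm up and clear. The last force reading was under 1 N, so nothing is being touched.
- **Bench:** The top pictures from before and after show no change around the two waiting casts, the bottle, the jar or the vial. The cast appears flat in its tray in both views, though the head hides part of it.
- **Checks that disagreed:** The camera estimates of the travel were 108.3 mm (top) and 112.4 mm (scene), against 110 mm felt. That spread is within the few-millimetre camera error. The final two-view height of the button was 58.5 mm, against 62 mm felt when it was up, with a 4 mm mismatch between the two views. The locked state therefore rests on the felt stop and on the button following the finger up, not on a separate test.

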